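Slide the specimen tray home on the viewing station and switch on its lamp

ROBOT

A 6-joint arm with a two-finger parallel gripper is mounted at the origin on the work surface. World frame = base frame: x ahead of the robot, y to its left, z up, the work surface at z = 0. Lengths are in m, angles in rad, forces in N, time in s.
With the tool pointing down it reaches from about 0.3 to 0.75 m from the base axis. Payload 8.5 kg.
Tool frame: the origin (TCP) lies midway between the tips of the shut fingers; the grasp point (between the pads) lies 19 mm behind it (bot.grasp_offset is the distance from the TCP to the grasp point, in m); x points along the fingers, z is the direction in which the jaws open and shut, and the axes are right-handed (so a half turn about x gives the same grasp; the last joint's range is limited). The gripper opens to 85 mm and grips with 20 to 120 N. Pads are 22 mm wide; open, the fingers measure 114 mm over their backs; the gripper's body (76 mm by 85 mm) begins 54 mm behind the grasp point. The pads swing forward as they close: fully open they stand 13 mm farther back than shut.
Start: joints at [1.06, 0.381, 1.297, -0, 1.464, -0.215], TCP at [0.16, 0.526, 0.231] pointing down, gripper open.
Joint ranges: [-3.11, 3.11], [-0.89, 2.33], [0.22, 2.48], [-1.42, 4.56], [0.17, 2.85], [-2.88, 2.88]. Speed limits (rad/s): [2.39, 2.39, 3.14, 3.14, 3.14, 3.14].

INTERFACE

Orientations are given as a 3x3 rotation matrix whose columns are the frame's x, y, z axes.
In Python, from station import bot gives the robot as it stands. The module is installed in compiled form; this text tells all that it offers.
- The arm moves only by the tool carry_out, never from a script. Its argument "targets" is text: rows parted by semicolons, each of 7 numbers parted by spaces: the shift along the tool's x, y, z each as a share of 0.4 m, from -1 to 1, then the turn, a rotation vector about the tool's x, y, z each as a share of 1.5 rad, from -1 to 1, then the opening, from -1 (shut) to 1 (fully open). A call has 1 to 20 rows; each row shifts and turns the commanded pose from where the row before left it, along the tool's axes as they then stand; what a row does not reach is not made up. A row lasts 1/10 s, in which the tool goes at most 50 mm and 8.59 degrees, less where a joint would pass 70% of its speed; a pose out of reach is approached as far as the arm can. A call with a number of a shift or a turn outside -1 to 1 is refused whole. A call with a gripper value outside its range is refused whole. The fingers move at their own pace and stop on an object; "newtons" is the grip in N (left out, the last holds). Time passes only in rows, so rows that do not move let the fingers close. It gives the time, the measured TCP pose, the force and the opening at its end, in the units of the state.
- bot.observe(): the state, without advancing time (a new reading comes with each control period).
- bot.capture(name): name is "side" or "top"; returns a dict with "image" (480x640x3 uint8, red, green, blue), "range_z" (480x640 float32, m along the optical axis (not along the pixel's ray), 0 where there is no reading), "K" (3x3 intrinsics, pixels), "rvec" (rotation vector, rad) and "tvec" (3), from world to camera coordinates, as OpenCV has them. Camera axes: x right, y down, z forward; pixel columns grow to the right and rows downward; lengths in m; the calibration is good to about 2 mm. A picture is of the moment at which its call begins.
- bot.hand_in(): hands the job in, once; it reports no verdict.
The state is a dict: "clock": time; "joints": joint angles; "joint_velocities": joint speeds; "joint_efforts": joint torques, N m; "eef_pos": TCP position; "orientation": TCP orientation; "wrist_force": force on the tool from outside, world axes, zero at the start; "moment": the same for the moment, N m; "gripper_width": finger opening in m.
Only numpy, scipy, OpenCV 4.12 (cv2) and the standard library are available. Lean on these libraries where they do the work, as an engineer would, in place of code of your own. Each camera call takes 0.05 s, during which the arm holds its last target.

TASK

Push the grey specimen tray by its orange push plate along the rails of the viewing station until it drops into the locating notches and sits level and fully down, then press the green lamp button all the way down and let it go. The tray is only to be pushed, never lifted or tipped; keep the little amber pot standing in its socket on the tray, do not press the red button, and leave the other things on the bench where they are.

Things in the scene. Friction and masses are not known exactly. Their poses are not given: they have to be found in the camera images.
- station: Fixed viewing station: grey base 420 x 150 mm, two aluminium rails (tops 28 mm above the bench) between white guide walls (116 mm apart inside, tops 46 mm above the bench, red stripes where the seated tray lies). Origin on the bench on the middle line; x runs along the rails in the direction to push the tray, z up. Rails run from x = -205 to +215 mm.
- home (a point): Where the tray's origin lies when seated: on the station's middle line, 80 mm along its x from its origin, 20 mm above the bench, level with the notch floors. Four red-floored notches, 8 mm deep and 24 mm long, one per tray foot. Feet are 16 mm long: 4 mm play either way. Pushed at 50 mm/s or slower the tray drops in by itself; then the notches stop it.
- end_stop (a point): Middle of the top edge of the white wall at the far end of the rails, 52 mm beyond the front edge of the seated tray: a tray pushed as far as this has gone past its notches.
- tray: Loose grey board 150 mm long (its x, the push direction) x 112 x 8 mm, 0.35 to 0.6 kg, three slides fixed on it, four feet under it. Origin under its middle, level with the feet's undersides: 28 mm above the bench on the rails, 20 mm seated (it drops 8 mm). Board top 18 mm above the origin. Slides with plain friction, about 2 to 6 N.
- push_face (a point): Middle of the rear face of the upright orange push plate, 75 mm behind the tray's origin. Plate 112 mm wide, 8 mm thick, 24 mm tall, standing on the board: it spans 46 to 70 mm above the bench while the tray rides on the rails and 38 to 62 mm once seated; this point is 12 mm above its lower edge.
- pot: Small closed amber pot, 29 mm across, 45 mm tall, loose, standing in a black 12 mm high square socket on the tray 52 mm ahead of the tray's origin. Origin in the centre of its underside, which rests on the board, 18 mm above the tray's origin.
- lamp_top (a point): Centre of the top face of the green push button (32 mm across, top 22 mm above the bench when up) on a round white housing 48 mm across and 12 mm tall: the station's lamp switch. It is pressed straight down 6 mm.
- lamp (a joint): Travel of the green button: 0 up, 0.006 m fully down; springs back; about 5 N to press fully.
- spin_top (a point): Centre of the top face of the red push button, same size as the green one (it starts the centrifuge): not to be pressed. The two boxes may change places.
- spin (a joint): Travel of the red button: 0 up, 0.006 m fully down.
- reagent: Bystander: amber reagent bottle, 56 mm across, 130 mm tall. Origin under its centre.
- wash: Bystander: clear bottle with a white cap, 60 mm across, 160 mm tall. Origin under its centre.
- tub: Bystander: open blue plastic tub, 90 mm across, 90 mm tall. Origin under its centre.
- slidebox: Bystander: closed blue slide box, 60 x 120 x 32 mm. Origin under its centre.
- marker: Bystander: blue marker pen, 14 mm thick, 120 mm long, lying. Origin under its middle.
- beaker: Bystander: glass beaker, 70 mm across, 85 mm tall. Origin under its centre.

How it is judged:
On the way, in this order (a step that is already met when the one before it is completed fails the run):
1. the tray has dropped into the notches and sits level and fully down (z of tray in the frame of home below 0.003 m and horizontal distance between tray and home below 0.008 m and angle between tray's own z axis and vertical below 0.04 rad), for 0.2 s.
2. the green lamp button is pressed down (value of joint lamp above 0.0045 m), for 0.04 s.
At the end, for the whole second after the job is handed in: The tray sits in the notches: origin within 8 mm of the home point seen from above, no more than 3 mm above the notch floor, tilted less than 0.04 rad, at rest; the green button is up again; the pot stands upright in its socket; the bystanders are within 30 mm of where they began (all of step 1 and linear speed of tray below 0.01 m/s and value of joint lamp below 0.001 m and z of pot in the frame of tray between 0.013 and 0.023 m and x of pot in the frame of tray between 0.042 and 0.062 m and angle between pot's own z axis and vertical below 0.15 rad and distance of each of reagent, wash, tub, slidebox, marker, beaker from where it was at the start of the episode below 0.03 m); the robot touches nothing.
It fails at once if the tray is lifted off its rails (more than 12 mm above the rail tops) (z of tray in the frame of home above 0.02 m).
It fails at once if the tray is tipped by more than 0.2 rad (angle between tray's own z axis and vertical above 0.2 rad).
It fails at once if the pot is tipped or taken out of its socket (angle between pot's own z axis and vertical above 0.5 rad or z of pot in the frame of tray above 0.035 m).
It fails at once if the red button is pressed (value of joint spin above 0.003 m).
It fails at once if a bystander is moved by more than 30 mm (distance of any of reagent, wash, tub, slidebox, marker, beaker from where it was at the start of the episode above 0.03 m).
It also fails if it takes over 58 s, if anything falls off the work surface, if the arm or the gripper's body presses on something with over 40 N, if the wrist force passes 120 N, or if a joint passes its speed limit or range.

## Working session

There is one attempt and no reset: what is moved stays moved. The work goes in short steps, Python scripts to look and compute and a tool call to move; the robot and the scene stay as the last step left them, time stands still between calls to the robot, and variables do not carry over. Pictures are saved under pics/ and viewed, and the job is handed in when it is done.

Besides the shell and the picture viewer there is one more tool, called as a command line: name --argument value ..., lists and objects as JSON in quotes. carry_out: Moves the arm, as the interface text tells. Its arguments: {"type":"object","properties":{"targets":{"type":"string"},"newtons":{"type":"number"}},"required":["targets"]}

```bash
mkdir -p pics; ls
python3 - <<'E'
from station import bot
import cv2,numpy as np
s=bot.observe()
for k,v in s.items(): print(k,np.round(v,4).tolist())
for n in ("side","top"):
    c=bot.capture(n); cv2.imwrite(f"pics/{n}0.png",c["image"][:,:,::-1]); np.savez(f"{n}0.npz",**c)
    R=cv2.Rodrigues(np.array(c["rvec"]))[0]; print(n,(-R.T@np.array(c["tvec"]).ravel()).round(3),c["K"].tolist())
E
```

```text
pics
clock 0.0
joints [1.0597, 0.3812, 1.2983, -0.0, 1.4636, -0.2153]
joint_velocities [0.0005, -0.0009, -0.0015, 0.0001, 0.0001, 0.0014]
joint_efforts [-0.0006, -44.8461, -23.1277, -0.0002, 0.0047, -0.0]
eef_pos [0.1602, 0.5258, 0.2307]
orientation [[-0.0007, -0.9566, 0.2915], [-0.0013, 0.2915, 0.9566], [-1.0, 0.0003, -0.0014]]
wrist_force [0.1606, 0.0439, -0.1117]
moment [-0.0003, -0.0564, 0.0312]
gripper_width 0.0857
side [ 0.346 -1.118  0.88 ] [[509.0469504045131, 0.0, 323.2842264235447], [0.0, 509.0469504045131, 240.87991347117108], [0.0, 0.0, 1.0]]
top [ 0.258 -0.016  1.544] [[581.4989359151507, 0.0, 322.9817280757578], [0.0, 581.4989359151507, 233.97746517047506], [0.0, 0.0, 1.0]]
```

View pics/side0.png

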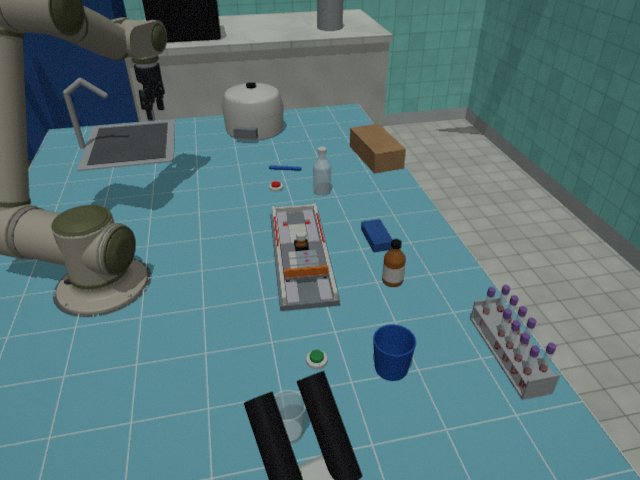

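View pics/top0.png

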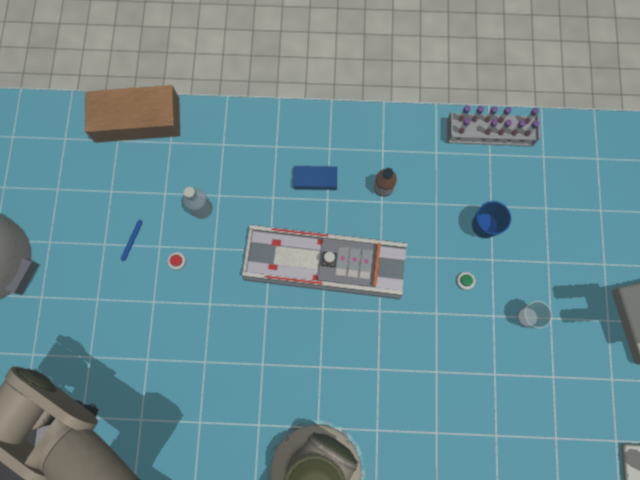

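The top view shows the plate (orange) at about (376,265), with the push direction to the left (+y). The green button is at (466,281) and the red one at (176,261). In the side view, the green button is at (317,357).

```bash
cat > h.py <<'E'
import cv2,numpy as np
def load(n): return dict(np.load(n+".npz"))
def ray(c,uv,z):
    R=cv2.Rodrigues(np.array(c["rvec"]))[0]; t=np.array(c["tvec"]).ravel()
    o=-R.T@t
    uv=np.atleast_2d(np.array(uv,float)); d=np.c_[uv,np.ones(len(uv))]@np.linalg.inv(c["K"]).T@R
    return o+d*((z-o[2])/d[:,2])[:,None]
def cloud(c):
    R=cv2.Rodrigues(np.array(c["rvec"]))[0]; t=np.array(c["tvec"]).ravel()
    v,u=np.mgrid[:480,:640]; z=c["range_z"]
    p=np.stack([(u-c["K"][0,2])/c["K"][0,0]*z,(v-c["K"][1,2])/c["K"][1,1]*z,z],-1)
    return (p-t)@R
def mask(c,col):
    h=cv2.cvtColor(c["image"],cv2.COLOR_RGB2HSV); H,S,V=[h[...,i].astype(int) for i in range(3)]
    return {"orange":(H>6)&(H<16)&(S>190)&(V>120),"green":(H>50)&(H<75)&(S>150),"red":((H<5)|(H>174))&(S>160)&(V>90)}[col]
E
python3 - <<'E'
from h import *
for n in("top0","side0"):
    c=load(n);P=cloud(c)
    for col in("orange","green","red"):
        m=mask(c,col).astype(np.uint8)
        k,l,s,ce=cv2.connectedComponentsWithStats(m)
        for i in range(1,k):
            if s[i,4]<12: continue
            p=P[l==i]
            zt={"orange":.07,"green":.022,"red":.022}[col]
            r=ray(c,ce[i],zt)[0]
            print(n,col,s[i],ce[i].round(1),"ray",r.round(4),"depth med",np.median(p,0).round(4),"min",p.min(0).round(3),"max",p.max(0).round(3))
E
python3 - <<'E'
import cv2
for n,(x0,y0,x1,y1) in (("top",(235,215,415,305)),("side",(260,195,350,315))):
    i=cv2.imread(f"pics/{n}0.png")[y0:y1,x0:x1]
    f=min(800/(x1-x0),600/(y1-y0)); f=int(f)
    cv2.imwrite(f"pics/{n}0z.png",cv2.resize(i,None,fx=f,fy=f,interpolation=cv2.INTER_CUBIC)); print(f)
E
```

```text
top0 red [274 241   5   3  12] [275.8 242.2] ray [0.5748 0.1318 0.022 ] depth med [0.5754 0.1327 0.0194] min [0.573 0.125 0.012] max [0.579 0.137 0.024]
top0 red [172 256   8   9  54] [175.4 259.9] ray [0.516  0.3956 0.022 ] depth med [0.5166 0.3963 0.0221] min [0.504 0.386 0.011] max [0.527 0.406 0.029]
side0 orange [285 266  42   6  72] [304.9 268.5] ray [ 0.5173 -0.1359  0.07  ] depth med [ 0.5163 -0.136   0.0701] min [ 0.467 -0.143  0.066] max [ 0.572 -0.129  0.074]
side0 green [310 350  13  13 124] [316.2 356. ] ray [ 0.4942 -0.3805  0.022 ] depth med [ 0.494  -0.3804  0.0221] min [ 0.481 -0.393  0.014] max [ 0.509 -0.363  0.027]
side0 red [272 182   8   5  36] [275.5 184. ] ray [0.5163 0.3897 0.022 ] depth med [0.5161 0.3885 0.0219] min [0.505 0.375 0.014] max [0.53  0.4   0.029]
4
5
```

View pics/top0z.png

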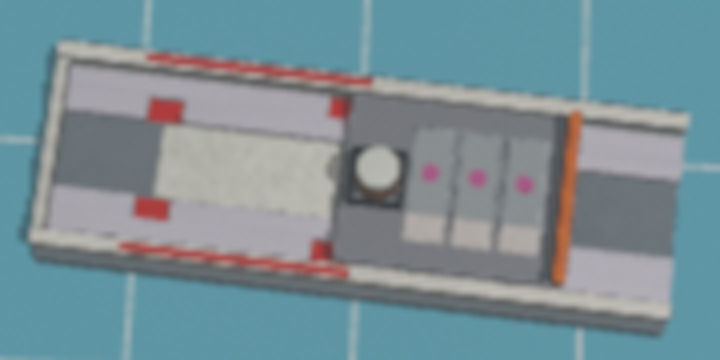

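View pics/side0z.png

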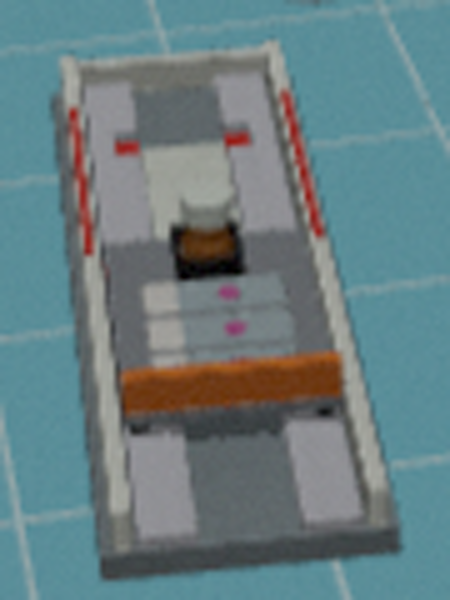

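Run:
```python
from h import *
c=load("top0")
f=lambda z,*a:[ray(c,np.array(p)/4+[235,215],z)[0] for p in a]
w=f(.046,(58,42),(30,240),(690,115),(668,318)); print("corners",np.round(w,4))
s=f(.046,(148,57),(370,81),(120,245),(347,272)); print("stripes",np.round(s,4))
a=(w[0]+w[1])/2-(w[2]+w[3])/2; print("len",np.linalg.norm(a),"ctr",(sum(w)/4).round(4),"dir",(a/np.linalg.norm(a)).round(4))
d=s[0]-s[1]+s[2]-s[3];print("dir stripes",(d/np.linalg.norm(d)).round(4), "stripe mid",(sum(s)/4).round(4))
pl=f(.070,(575,113),(560,283)); print("plate",np.round(pl,4),(sum(pl)/2).round(4))
pot=f(.091,(379,167)); print("pot", np.round(pot,4))
cs=load("side0")
g=lambda z,*a:[ray(cs,np.array(p)/5+[260,195],z)[0] for p in a]
# plate rear top edge, station far corners
print("side plate rear top edge",np.round(g(.070,(123,378),(342,360)),4))
print("side stripes",np.round(g(.046,(73,110),(90,255),(287,92),(320,235)),4))
print("side wall ends", np.round(g(.046,(120,518),(375,488),(68,62),(277,45)),4))
# depth profile for plate top
P=cloud(c); m=(P[...,2]>.062)&(P[...,2]<.078)&(P[...,0]>.44)&(P[...,0]<.6)&(abs(P[...,1]+.135)<.03)
print(m.sum(),P[m].mean(0).round(4))
h=P[(P[...,2]>.02)&(P[...,0]>.2)&(P[...,0]<.75)&(abs(P[...,1])<.55)]
```

```text
corners [[ 0.6123  0.2017  0.046 ]
 [ 0.4793  0.2107  0.046 ]
 [ 0.5799 -0.217   0.046 ]
 [ 0.4457 -0.2042  0.046 ]]
stripes [[ 0.6045  0.1415  0.046 ]
 [ 0.5942 -0.006   0.046 ]
 [ 0.4785  0.152   0.046 ]
 [ 0.4669  0.0038  0.046 ]]
len 0.41807572615020333 ctr [ 0.5293 -0.0022  0.046 ] dir [0.079  0.9969 0.    ]
dir stripes [0.0736 0.9973 0.    ] stripe mid [0.536  0.0728 0.046 ]
plate [[ 0.5731 -0.1395  0.07  ]
 [ 0.4621 -0.1322  0.07  ]] [ 0.5176 -0.1359  0.07  ]
pot [[ 0.5285 -0.0142  0.091 ]]
side plate rear top edge [[ 0.4662 -0.1328  0.07  ]
 [ 0.5765 -0.1428  0.07  ]]
side stripes [[ 0.4805  0.1518  0.046 ]
 [ 0.4689  0.0058  0.046 ]
 [ 0.609   0.1432  0.046 ]
 [ 0.5964 -0.0037  0.046 ]]
side wall ends [[ 0.4515 -0.2084  0.046 ]
 [ 0.5766 -0.2143  0.046 ]
 [ 0.4851  0.2056  0.046 ]
 [ 0.6141  0.1969  0.046 ]]
134 [ 0.5215 -0.1334  0.0697]
```

carry_out --targets "0 0 0 -0.073 0 0 -1;0 0 0 -0.073 0 0 -1;0 -0.0568 -0.0943 0 0 0 -1;0 -0.0568 -0.0943 0 0 0 -1;0 -0.0568 -0.0943 0 0 0 -1;0 -0.0568 -0.0943 0 0 0 -1;0 -0.0568 -0.0943 0 0 0 -1;0 -0.0568 -0.0943 0 0 0 -1;0 -0.0568 -0.0943 0 0 0 -1;0 -0.0568 -0.0943 0 0 0 -1;0 -0.0568 -0.0943 0 0 0 -1;0 -0.0568 -0.0943 0 0 0 -1;0 -0.0568 -0.0943 0 0 0 -1;0 -0.0568 -0.0943 0 0 0 -1;0 -0.0568 -0.0943 0 0 0 -1;0 -0.0568 -0.0943 0 0 0 -1;0 -0.0568 -0.0943 0 0 0 -1;0 -0.0568 -0.0943 0 0 0 -1;0 -0.0568 -0.0943 0 0 0 -1;0 -0.0568 -0.0943 0 0 0 -1" --newtons 40

```text
clock: 2.1
eef_pos: [0.5164, -0.184, 0.231]
orientation: [[-0.001, -0.997, 0.077], [0.0, 0.077, 0.997], [-1.0, 0.001, 0.0]]
wrist_force: [-0.4, 0.7, 0.4]
gripper_width: 0.0002
```

carry_out --targets "0 0 0 0 0 0 -1;0 0 0 0 0 0 -1"

```text
clock: 2.3
eef_pos: [0.5158, -0.1826, 0.2305]
orientation: [[-0.001, -0.997, 0.078], [0.001, 0.078, 0.997], [-1.0, 0.002, 0.001]]
wrist_force: [-0.9, 1.5, 0.1]
gripper_width: 0.0004
```

Run:
```python
from station import bot
import numpy as np
s=bot.observe()
print(s["eef_pos"],np.round(s["orientation"],4).tolist(),s["gripper_width"],s["wrist_force"],s["clock"])
R=np.array(s["orientation"])
print("shares to (.5155,-.183,.05):",(R.T@(np.array([.5155,-.183,.05])-s["eef_pos"])/.4).round(4))
```

```text
[ 0.51577704 -0.18261742  0.23049652] [[-0.0015, -0.997, 0.0779], [0.0011, 0.0779, 0.997], [-1.0, 0.0015, 0.001]] 0.00038869773207344193 [-0.88853525  1.46805259  0.05105479] 2.3
shares to (.5155,-.183,.05): [ 4.512e-01 -1.000e-04 -1.400e-03]
```

carry_out --targets "0.09 0 0 0 0 0 -1;0.09 0 0 0 0 0 -1;0.09 0 0 0 0 0 -1;0.09 0 0 0 0 0 -1;0.05 0 0 0 0 0 -1;0.03 0 0 0 0 0 -1;0.01 0 0 0 0 0 -1;0 0 0 0 0 0 -1;0 0 0 0 0 0 -1"

```text
clock: 3.2
eef_pos: [0.5165, -0.1823, 0.0525]
orientation: [[0.002, -0.997, 0.076], [-0.001, 0.076, 0.997], [-1.0, -0.002, -0.001]]
wrist_force: [0.9, 0.3, 0.2]
gripper_width: 0.0
```

Run:
```python
from station import bot
import cv2,numpy as np
s=bot.observe(); print(s["eef_pos"],s["wrist_force"],s["clock"])
c=bot.capture("side"); cv2.imwrite("pics/side1z.png",cv2.resize(c["image"][180:330,220:380,::-1],None,fx=4,fy=4,interpolation=cv2.INTER_CUBIC))
```

```text
[ 0.51646758 -0.18232125  0.05246101] [0.91507857 0.30848237 0.20793233] 3.2
```

View pics/side1z.png

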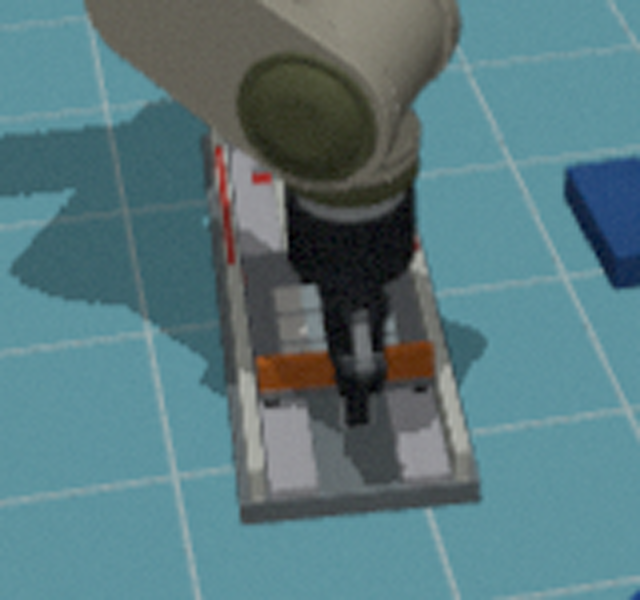

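The fingertip stands centred behind the plate at about zoom (357,410). I'll start pushing slowly.

carry_out --targets "0.006 0 0.01 0 0 0 -1;0 0 0.01 0 0 0 -1;0 0 0.01 0 0 0 -1;0 0 0.01 0 0 0 -1;0 0 0.01 0 0 0 -1;0 0 0.01 0 0 0 -1;0 0 0.01 0 0 0 -1;0 0 0.01 0 0 0 -1;0 0 0.01 0 0 0 -1;0 0 0.01 0 0 0 -1;0 0 0.01 0 0 0 -1;0 0 0.01 0 0 0 -1;0 0 0.01 0 0 0 -1"

```text
clock: 4.55
eef_pos: [0.52, -0.1301, 0.0489]
orientation: [[-0.0, -0.997, 0.077], [-0.0, 0.077, 0.997], [-1.0, -0.0, -0.0]]
wrist_force: [-0.9, -3.8, -0.4]
gripper_width: 0.0002
```

Run:
```python
from station import bot
import cv2,numpy as np
s=bot.observe(); print(s["eef_pos"],s["wrist_force"],s["clock"])
c=bot.capture("side"); cv2.imwrite("pics/side2z.png",cv2.resize(c["image"][180:330,220:380,::-1],None,fx=4,fy=4,interpolation=cv2.INTER_CUBIC))
```

```text
[ 0.51998962 -0.13012139  0.0489301 ] [-0.87673136 -3.84910966 -0.35182123] 4.55
```

View pics/side2z.png

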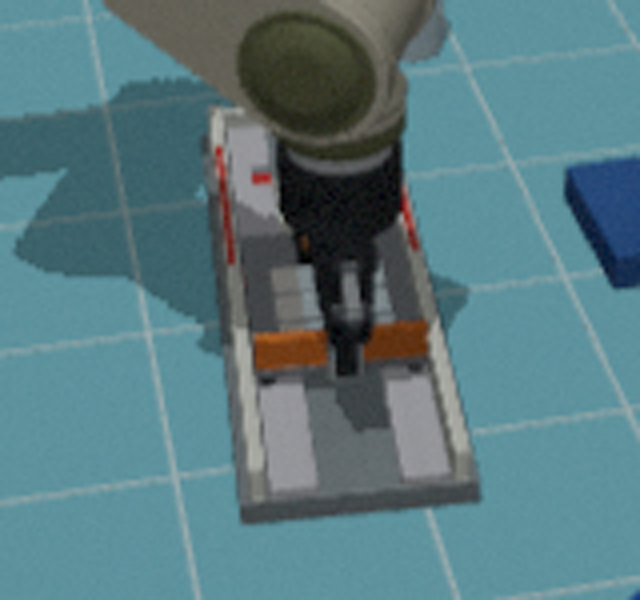

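Contact is made at 3.8 N and the plate moves squarely between the walls (zoom (345,345)). I'll continue.

carry_out --targets "0 0 0.01 0 0 0 -1;0 0 0.01 0 0 0 -1;0 0 0.01 0 0 0 -1;0 0 0.01 0 0 0 -1;0 0 0.01 0 0 0 -1;0 0 0.01 0 0 0 -1;0 0 0.01 0 0 0 -1;0 0 0.01 0 0 0 -1;0 0 0.01 0 0 0 -1;0 0 0.01 0 0 0 -1;0 0 0.01 0 0 0 -1;0 0 0.01 0 0 0 -1;0 0 0.01 0 0 0 -1;0 0 0.01 0 0 0 -1;0 0 0.01 0 0 0 -1;0 0 0.01 0 0 0 -1;0 0 0.01 0 0 0 -1;0 0 0.01 0 0 0 -1;0 0 0.01 0 0 0 -1;0 0 0.01 0 0 0 -1"

```text
clock: 6.6
eef_pos: [0.5261, -0.0503, 0.0489]
orientation: [[-0.0, -0.997, 0.077], [-0.0, 0.077, 0.997], [-1.0, 0.0, -0.0]]
wrist_force: [-0.4, -2.2, 0.4]
gripper_width: 0.0004
```

carry_out --targets "0 0 0.006 0 0 0 -1;0 0 0.006 0 0 0 -1;0 0 0.006 0 0 0 -1;0 0 0.006 0 0 0 -1;0 0 0.006 0 0 0 -1;0 0 0.006 0 0 0 -1"

```text
clock: 7.2
eef_pos: [0.5272, -0.0361, 0.0489]
orientation: [[-0.0, -0.997, 0.077], [-0.0, 0.077, 0.997], [-1.0, 0.0, -0.0]]
wrist_force: [0.3, -1.5, -0.1]
gripper_width: 0.0001
```

Run:
```python
from station import bot
import cv2,numpy as np
s=bot.observe(); print(s["eef_pos"],s["wrist_force"],s["clock"])
c=bot.capture("side"); cv2.imwrite("pics/side3z.png",cv2.resize(c["image"][180:330,220:380,::-1],None,fx=4,fy=4,interpolation=cv2.INTER_CUBIC))
```

```text
[ 0.52722963 -0.03610909  0.04892063] [ 0.29836761 -1.54464787 -0.09733724] 7.2
```

View pics/side3z.png

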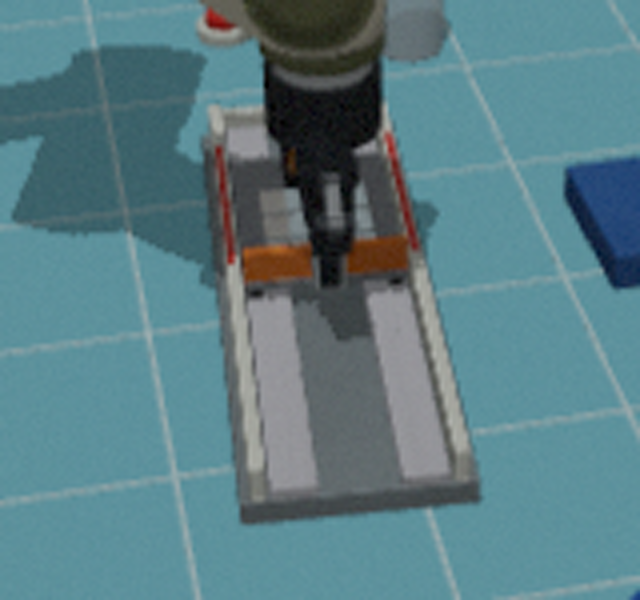

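Still on the rails (feet visible), with about 17–20 mm to go.

carry_out --targets "0 0 0.006 0 0 0 -1;0 0 0.006 0 0 0 -1;0 0 0.006 0 0 0 -1;0 0 0.006 0 0 0 -1;0 0 0.006 0 0 0 -1;0 0 0.006 0 0 0 -1"

```text
clock: 7.85
eef_pos: [0.5283, -0.0217, 0.0489]
orientation: [[-0.0, -0.997, 0.077], [0.0, 0.077, 0.997], [-1.0, 0.0, -0.0]]
wrist_force: [-0.5, -1.8, -0.6]
gripper_width: 0.0001
```

carry_out --targets "0 0 0.005 0 0 0 -1;0 0 0.005 0 0 0 -1"

```text
clock: 8.05
eef_pos: [0.5286, -0.0176, 0.0489]
orientation: [[-0.0, -0.997, 0.077], [0.0, 0.077, 0.997], [-1.0, 0.0, 0.0]]
wrist_force: [-0.6, -0.0, 0.3]
gripper_width: -0.0002
```

```bash
cat > look.py <<'E'
from station import bot
import cv2,numpy as np,sys
from h import *
s=bot.observe(); print(s["eef_pos"].round(4) if hasattr(s["eef_pos"],"round") else s["eef_pos"],s["wrist_force"],s["clock"])
n=sys.argv[1]
c=bot.capture("side"); np.savez(n+".npz",**c); cv2.imwrite(f"pics/{n}.png",cv2.resize(c["image"][180:330,220:380,::-1],None,fx=4,fy=4,interpolation=cv2.INTER_CUBIC))
P=cloud(c); m=mask(c,"orange"); p=P[m]; print("orange z pct",np.percentile(p[:,2],[5,50,90,97]).round(4), "y",np.percentile(p[:,1],[5,50,95]).round(4), m.sum())
E
python3 look.py side4
```

```text
[ 0.5286 -0.0176  0.0489] [-0.57285902 -0.00110884  0.25365004] 8.05
orange z pct [0.0582 0.0621 0.0641 0.0647] y [-0.0011  0.0016  0.0053] 23
```

View pics/side4.png

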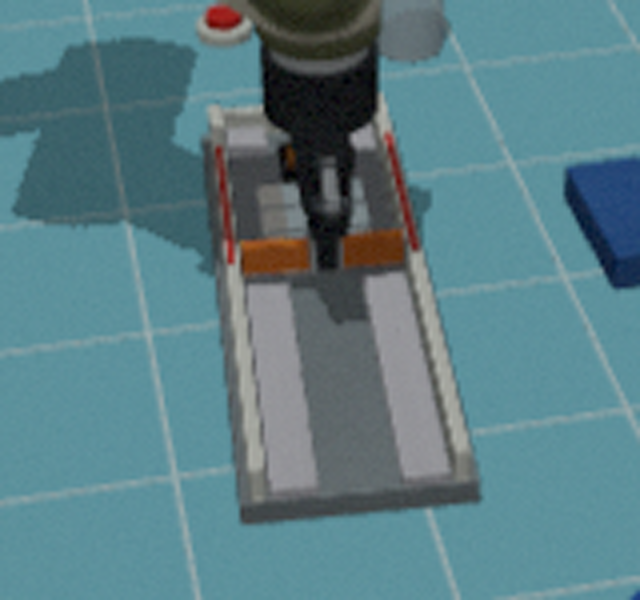

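The force fell to zero, the feet are no longer visible and the plate's top reads about 62 mm, so the tray has dropped. I'll retreat, rise and look.

carry_out --targets "0 0 -0.02 0 0 0 -1;0 0 -0.04 0 0 0 -1;0 0 -0.04 0 0 0 -1;-0.05 0 -0.04 0 0 0 -1;-0.1 0 -0.06 0 0 0 -1;-0.1 0 -0.06 0 0 0 -1;-0.1 0 -0.06 0 0 0 -1;-0.05 0 -0.1 0 0 0 -1;0 0 -0.1 0 0 0 -1;0 0 -0.1 0 0 0 -1;0 0 -0.1 0 0 0 -1;0 0 0 0 0 0 -1;0 0 0 0 0 0 -1"

```text
clock: 9.4
eef_pos: [0.506, -0.3057, 0.2085]
orientation: [[-0.0, -0.997, 0.078], [0.001, 0.078, 0.997], [-1.0, 0.001, 0.001]]
wrist_force: [0.5, 0.0, -0.8]
gripper_width: -0.0002
```

```bash
python3 look.py side5
python3 - <<'E'
from station import bot
from h import *
c=bot.capture("top"); np.savez("top5.npz",**c)
cv2.imwrite("pics/top5.png",cv2.resize(c["image"][200:330,230:560,::-1],None,fx=2.4,fy=2.4,interpolation=cv2.INTER_CUBIC))
P=cloud(c)
d=np.array([.077,.997,0]);e=np.array([.997,-.077,0]);H=np.array([.5375,.0735,0])
a=(P-H)@d;b=(P-H)@e
for lo,hi in((-80,-60),(-55,-30),(-30,-5),(0,30),(66,74)):
  for s in(-1,1):
    m=(a>lo/1e3)&(a<hi/1e3)&(b*s>.03)&(b*s<.045)
    print(lo,hi,s,m.sum(),np.median(P[m][:,2]).round(4) if m.any() else None)
E
```

```text
[ 0.506  -0.3057  0.2085] [ 0.5375074   0.04222072 -0.75373284] 9.4
orange z pct [0.0455 0.0607 0.064  0.0649] y [-0.0034  0.0003  0.0053] 38
-80 -60 -1 19 0.058
-80 -60 1 42 0.0411
-55 -30 -1 0 None
-55 -30 1 51 0.038
-30 -5 -1 25 0.0393
-30 -5 1 50 0.0382
0 30 -1 64 0.0391
0 30 1 63 0.0387
66 74 -1 17 0.038
66 74 1 14 0.0358
```

View pics/side5.png

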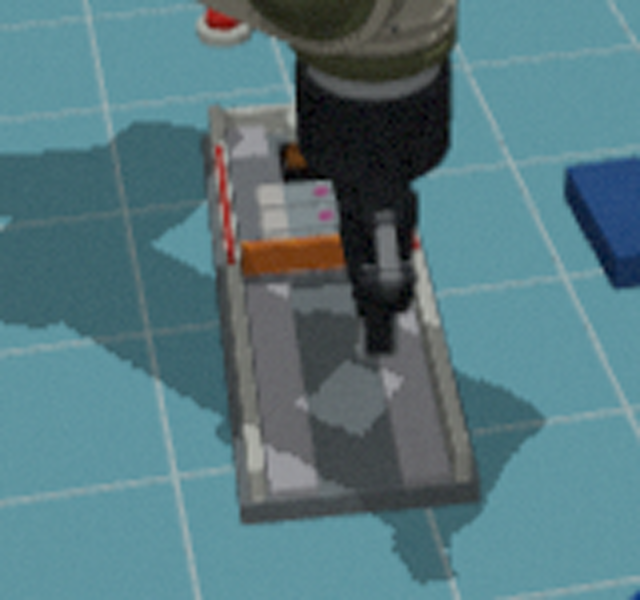

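View pics/top5.png

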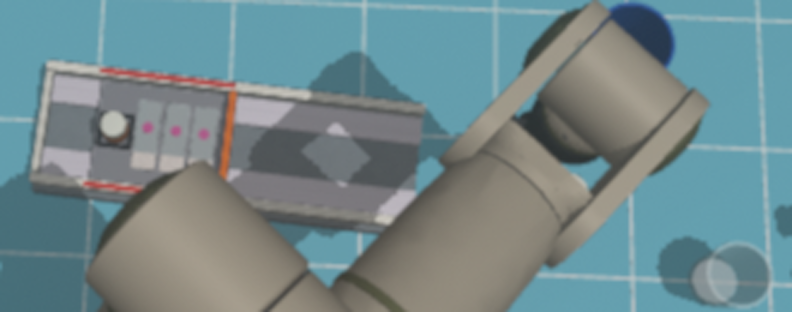

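Tray board reads 38–39 mm everywhere, so it is level and seated, and the pot is standing. Next is the green button, cross-checked in the first top view.

Run:
```python
from h import *
c=load("top0"); 
i=c["image"]; h=cv2.cvtColor(i,cv2.COLOR_RGB2HSV)
print(h[279:284,463:469].tolist()[2])
H,S=h[...,0].astype(int),h[...,1].astype(int)
m=np.zeros(H.shape,bool); m[265:297,450:482]=True
g=m&(H>45)&(H<85)&(S>100); v,u=np.nonzero(g); print(g.sum(),u.mean(),v.mean(),ray(c,[u.mean(),v.mean()],.021))
w=m&(S<60); v,u=np.nonzero(w|g); print("housing",ray(c,[(u.min()+u.max())/2,(v.min()+v.max())/2],.014))
print("tub rim",ray(c,[492,219],.09),"beaker rim",ray(c,[538,314],.085),"reagent",ray(c,[386,176],.12))
from station import bot
s=bot.observe(); R=np.array(s["orientation"])
for t in([.494,-.3805,.04],):print((R.T@(np.array(t)-s["eef_pos"])/.4).round(4))
```

```text
[[73, 144, 122], [72, 143, 125], [72, 142, 126], [72, 141, 127], [72, 143, 127], [72, 143, 127]]
87 466.28735632183907 279.735632183908 [[ 0.49475883 -0.37595563  0.021     ]]
housing [[ 0.49377457 -0.37682856  0.014     ]]
tub rim [[ 0.6444934  -0.42764031  0.09      ]] beaker rim [[ 0.40611353 -0.53790173  0.085     ]] reagent [[ 0.73950968 -0.15020338  0.12      ]]
[ 0.422   0.0165 -0.1927]
```

carry_out --targets "0 0.008 -0.0913 0 0 0 -1;0 0.008 -0.0913 0 0 0 -1;0.09 0 0 0 0 0 -1;0.09 0 0 0 0 0 -1;0.09 0 0 0 0 0 -1;0.08 0 0 0 0 0 -1;0.05 0 0 0 0 0 -1;0.02 0 0 0 0 0 -1;0.01 0 0 0 0 0 -1;0 0 0 0 0 0 -1;0 0 0 0 0 0 -1"

```text
clock: 10.6
eef_pos: [0.4951, -0.3776, 0.0382]
orientation: [[0.001, -0.997, 0.076], [-0.002, 0.076, 0.997], [-1.0, -0.002, -0.001]]
wrist_force: [-0.5, -0.1, 0.3]
gripper_width: 0.0002
```

Run:
```python
from station import bot
import cv2,numpy as np
s=bot.observe(); print(s["eef_pos"],s["wrist_force"],s["clock"])
c=bot.capture("side"); cv2.imwrite("pics/side6.png",cv2.resize(c["image"][280:430,220:430,::-1],None,fx=3.5,fy=3.5,interpolation=cv2.INTER_CUBIC))
```

```text
[ 0.4950886  -0.37762875  0.03819189] [-0.53778149 -0.12777529  0.278761  ] 10.6
```

View pics/side6.png

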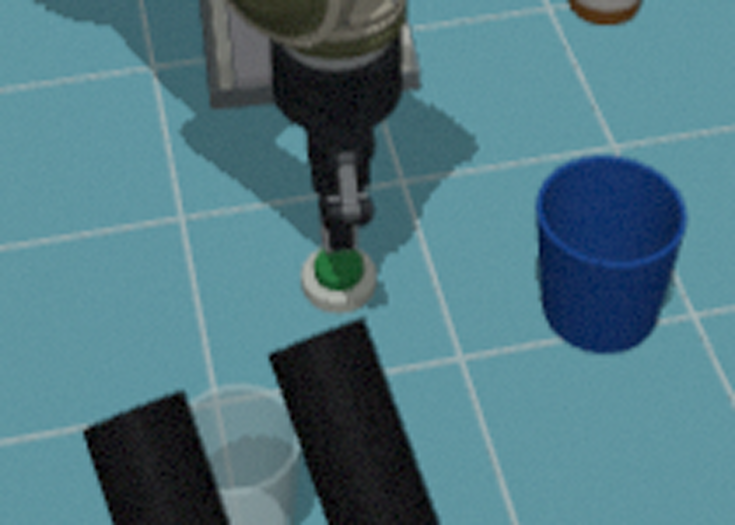

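The fingertip is directly above the green button (zoom (340,265)). Pressing now.

carry_out --targets "0.01 0 0 0 0 0 -1;0.01 0 0 0 0 0 -1;0.01 0 0 0 0 0 -1;0.008 0 0 0 0 0 -1;0.008 0 0 0 0 0 -1;0 0 0 0 0 0 -1"

```text
clock: 11.25
eef_pos: [0.4945, -0.3774, 0.0183]
orientation: [[-0.0, -0.997, 0.077], [0.0, 0.077, 0.997], [-1.0, 0.0, 0.0]]
wrist_force: [-1.6, 0.2, 4.5]
gripper_width: 0.0001
```

carry_out --targets "0.004 0 0 0 0 0 -1;0.002 0 0 0 0 0 -1;0 0 0 0 0 0 -1;0 0 0 0 0 0 -1"

```text
clock: 11.65
eef_pos: [0.4945, -0.3774, 0.0163]
orientation: [[-0.0, -0.997, 0.077], [0.0, 0.077, 0.997], [-1.0, 0.0, 0.0]]
wrist_force: [-2.4, 1.0, 4.8]
gripper_width: 0.0002
```

carry_out --targets "0.002 0 0 0 0 0 -1;0.002 0 0 0 0 0 -1;0 0 0 0 0 0 -1;0 0 0 0 0 0 -1"

```text
clock: 12.05
eef_pos: [0.4945, -0.3775, 0.0159]
orientation: [[0.0, -0.997, 0.077], [-0.001, 0.077, 0.997], [-1.0, -0.0, -0.001]]
wrist_force: [-5.2, 3.3, 14.4]
gripper_width: -0.0003
```

The force jumped to 14 N at z 15.9 mm, so the button is at its stop. Now I'll release it, rise and clear the views.

carry_out --targets "-0.01 0 0 0 0 0 -1;-0.03 0 0 0 0 0 -1;-0.08 0 0 0 0 0 -1;-0.1 0 0 0 0 0 -1;-0.1 0 0 0 0 0 -1;-0.1 0 0 0 0 0 -1;-0.08 0 0 0 0 0 -1;0 0.06 -0.06 0 0 0 -1;0 0.06 -0.06 0 0 0 -1;0 0.06 -0.06 0 0 0 -1;0 0 0 0 0 0 -1;0 0 0 0 0 0 -1;0 0 0 0 0 0 -1"

```text
clock: 13.35
eef_pos: [0.4179, -0.4431, 0.2147]
orientation: [[0.0, -0.997, 0.076], [-0.0, 0.076, 0.997], [-1.0, -0.0, 0.0]]
wrist_force: [-0.3, -0.7, 0.3]
gripper_width: 0.0001
```

```bash
python3 look.py side7
python3 - <<'E'
from h import *
from station import bot
c=load("side7"); cv2.imwrite("pics/side7f.png",c["image"][:,:,::-1])
m=mask(c,"green"); v,u=np.nonzero(m); print("green",m.sum(),u.mean(),v.mean(),np.median(cloud(c)[m],0))
t=bot.capture("top"); cv2.imwrite("pics/top7.png",t["image"][:,:,::-1])
P=cloud(c);q=load("side0");Q=cloud(q)
d=np.array([.077,.997,0]);e=np.array([.997,-.077,0]);H=np.array([.5375,.0735,0])
for n,A in(("side",P),("top",cloud(t))):
  a=(A-H)@d;b=(A-H)@e
  for lo,hi in((-60,-30),(-30,0),(0,30),(30,65),):
    print(n,lo,[np.median(A[(a>lo/1e3)&(a<hi/1e3)&(b*s>.04)&(b*s<.05)][:,2]).round(4) for s in(-1,1)])
E
```

```text
[ 0.4179 -0.4431  0.2147] [-0.32999291 -0.69229899  0.26201308] 13.35
orange z pct [0.0468 0.0605 0.0643 0.0647] y [-0.0073 -0.0033  0.0009] 33
green 170 292.6470588235294 309.9294117647059 [ 0.48958263 -0.37898002  0.02310939]
side -60 [np.float64(nan), np.float64(0.0397)]
side -30 [np.float64(nan), np.float64(0.0398)]
side 0 [np.float64(nan), np.float64(0.0393)]
side 30 [np.float64(nan), np.float64(0.0399)]
top -60 [np.float64(0.037), np.float64(0.037)]
top -30 [np.float64(0.0389), np.float64(0.0384)]
top 0 [np.float64(0.0372), np.float64(0.0364)]
top 30 [np.float64(0.0374), np.float64(0.0375)]
  return _methods._mean(a, axis=axis, dtype=dtype,
  ret = ret.dtype.type(ret / rcount)
```

View pics/side7f.png

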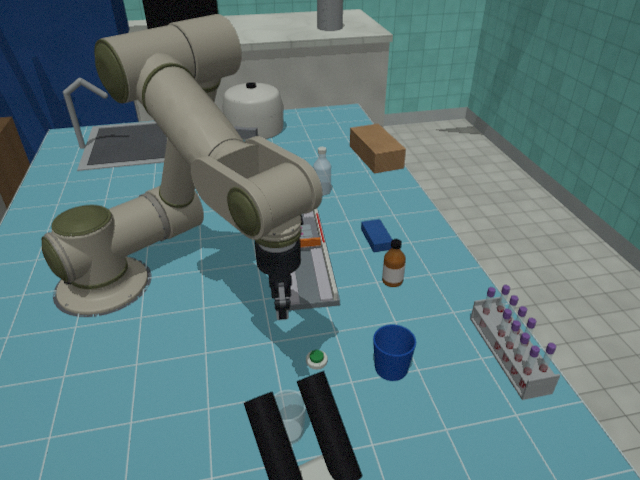

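View pics/top7.png

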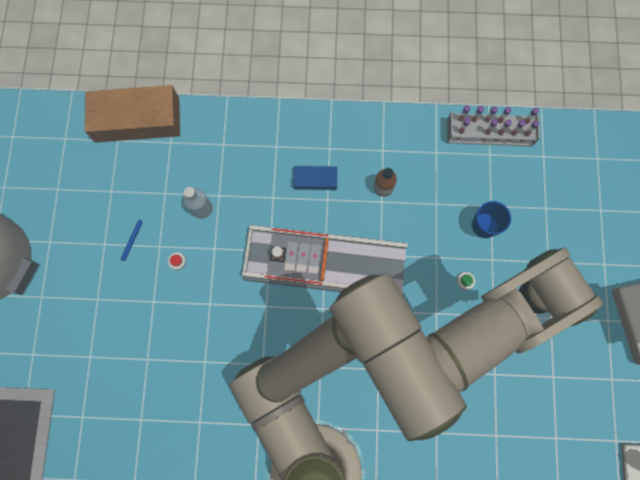

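The tray sits between the stripes (plate at top view (325,257)), the pot is upright at (277,254), and the bystanders are where they were. One quick check of the green button, then hand in.

Run:
```python
from h import *
from station import bot
for n in("side0","side7"):
    c=load(n);m=mask(c,"green");m[:345]=0;m[370:]=0; v,u=np.nonzero(m); print(n,m.sum(),u.mean().round(2),v.mean().round(2),np.median(cloud(c)[m],0).round(4))
print(np.abs(bot.observe()["joint_velocities"]).max(),bot.observe()["clock"])
bot.hand_in()
```

```text
side0 124 316.15 356.02 [ 0.494  -0.3804  0.0221]
side7 125 315.97 355.94 [ 0.4935 -0.3802  0.0221]
0.001205072565665242 13.45
the job is handed in; nothing more can be done
```

I pushed the tray along the rails with the shut fingertips on the orange plate, at 40 mm/s and then slower, until it dropped into the notches. I then pressed the green button to its stop, released it, backed the arm clear and handed the job in at about 13.5 s. `hand_in()` gives no verdict.

- **Tray:** In the last top view the board reads 36–39 mm above the bench at every patch, against 38 mm expected when seated. In the side view the one flank not hidden by the arm reads about 39–40 mm. The plate's top reads about 62 mm and the push force fell to zero when the tray dropped. I did not compute the final distance from the home point separately.
- **Pot:** It stands upright in its socket in the top view; the arm hid it from the side.
- **Green button:** The fingertip went down to 15.9 mm and the force jumped to 14 N, so it was fully pressed. Afterwards it reads 22.1 mm again, the same as at the start.
- **Other things:** The red button was never touched. The bystanders look unmoved in both views, judged by eye and not measured.

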